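Mix a flask on the touch-start mixer

ROBOT

A 7-joint arm with a two-finger parallel gripper is mounted at the origin on the work surface. World frame = base frame: x ahead of the robot, y to its left, z up, the work surface at z = 0. Lengths are in m, angles in degrees, forces in N, time in s.
With the tool pointing down it reaches from about 0.35 to 0.9 m from the base axis. Payload 19.9 kg.
Tool frame: the origin (TCP) lies at the very end of the fingers, on their centre line; the grasp point (between the pads) lies 19 mm behind it; z points along the fingers, x is the direction in which the jaws open and shut, and the axes are right-handed (so a half turn about z gives the same grasp; the last joint's range is limited). The gripper opens to 85 mm and grips with 20 to 120 N. Pads are 22 mm wide; open, the fingers measure 114 mm over their backs; the gripper's body (76 mm by 85 mm) begins 54 mm behind the grasp point. The pads swing forward as they close: fully open they stand 13 mm farther back than shut.
Start: joints at [61.793, 23.915, -0.59, 92.452, 0.269, 63.638, -3.037], TCP at [0.272, -0.563, 0.201] pointing down, gripper open.
Joint ranges: [-161.28, 161.28], [-22.2, 115.67], [-73.04, 71.86], [3.21, 147.25], [-68.34, 248.33], [10.77, 114.83], [-161.83, 161.83]. Speed limits (degrees/s): [108.29, 108.29, 136.94, 136.94, 172.46, 172.46, 172.46].

INTERFACE

Orientations are given as [roll, pitch, yaw] about the fixed x, y, z axes, in that order (R = Rz(yaw) Ry(pitch) Rx(roll)).
In Python, from rig import robot gives the robot as it stands.
- The arm moves only by the tool drive_tool, never from a script. Its argument "rows" is a list of rows, each an object of numbers: "x", "y", "z": the shift along the world's x, y, z scaled (see below); "wx", "wy", "wz": the turn, a rotation vector about the world's x, y, z scaled (see below). A call has 1 to 20 rows; each row shifts and turns the pose as measured when the row begins; what a row does not reach is not made up. The controller multiplies each number of a shift by 0.025 m and each number of a turn by 5 degrees. A row lasts 1/8 s, in which the tool goes at most 62.5 mm and 10.7 degrees, less where a joint would pass 70% of its speed; a pose out of reach is approached as far as the arm can. A call with a number of a shift or a turn outside -1 to 1 is refused whole. A call with a gripper value outside its range is refused whole. "grip" is the closure, from 0 (fully open) to 1 (shut), set as the call begins (left out, the last holds). The fingers move at their own pace and stop on an object; the grip force is fixed at half the most. Time passes only in rows, so rows that do not move let the fingers close. It gives the time, the measured TCP pose, the force and the opening at its end, in the units of the state.
- robot.get_state(): the state, without advancing time (a new reading comes with each control period).
- robot.capture(name): name is "scene" or "top"; returns a dict with "img" (480x640x3 uint8, red, green, blue), "fx", "fy", "cx", "cy" (pixels), "camera_from_world" (4x4, takes a point from world to camera coordinates). Camera axes: x right, y down, z forward; pixel columns grow to the right and rows downward; lengths in m; the calibration is good to about 2 mm. A picture is of the moment at which its call begins. There is no depth.
- robot.job_done(): hands the job in, once; it reports no verdict.
The state is a dict: "clock": time; "joint_positions": joint angles; "qvel": joint speeds; "effort": joint torques, N m; "tcp_pos": TCP position; "eef_rot": TCP orientation; "force": force on the tool from outside, world axes, zero at the start; "wrist_torque": the same for the moment, N m; "finger_gap": finger opening in m.
Only numpy, scipy, OpenCV 4.12 (cv2) and the standard library are available. Lean on these libraries where they do the work, as an engineer would, in place of code of your own. Each camera call takes 0.05 s, during which the arm holds its last target. There are 200 camera calls.

TASK

Flip the mixer's toggle switch all the way over to the cradle side, then lift the larger of the two round flasks from its cork ring, seat it upright in the mixer's sprung ring cradle and press it down until the ring is at the bottom of its travel, without leaning on it hard. Keep it pressed down for at least four seconds and finish while still holding it down: do not let go. Do not tip the flask, and leave the small round flask, the conical flask and the jar where they are.

Things in the scene. Friction and masses are not known exactly. Their poses are not given: they have to be found in the camera images.
- flask_center (a point): LARGER round-bottom flask, stoppered, amber glass, 116 mm tall, up to 0.23 kg. Point: on its axis, half-way up (58 mm); its z runs up the neck. Below: ball of diameter 64, centre 26 mm below the point. Straight neck, diameter 22, from 6 to 44 mm above the point, then a stopper, diameter 26, to 58 mm above. Grip the neck at any yaw, best 30 mm above the point
- flask: the same larger round flask; its origin is the lowest point of the ball
- ring_top (a point): cradle: centre of the upper edge of the sprung steel ring on the mixer's rear part (outside diameter 62, hole 48, height 10 mm; 125 mm above the table when up). The flask's ball sits in the hole, its half-way point then 47 mm above this point. Moves down with the ring. x axis: the mixer's x (level, from switch to cradle)
- cradle (a joint): how far the ring is pressed down, m: 0 = up, 0.016 = bottom of its travel. Spring: it starts to move at 4 N of downward push (more than the flask weighs) and needs about 10.5 N at the bottom, where it meets a hard stop. More than 45 N would break the flask
- mixer: the touch-start mixer, a fixed beige box 205 mm long (along its x, from -120 to +85 mm), 130 mm wide; origin at the table. Front deck (x below -35 mm) 45 mm high carrying the switch, rear part 80 mm high carrying the cradle 20 mm ahead (+x) of the origin
- switch (a joint): angle of the mixer's toggle switch, rad: 0 = leaning to the mixer's -x (off, starts at 0 to 0.25), 1.0 = fully over to the mixer's +x, towards the cradle (on). Stays where it is left; a push of about 1 to 2 N at the knob moves it
- switch_tip (a point): centre of the switch's steel ball knob (diameter 26 mm), on a 55 mm lever turning in the mixer's x-z plane about a pivot 67 mm above the table and 75 mm behind (-x) the mixer's origin. Knob centre 115 mm above the table at both ends, 122 mm at mid-swing; full swing is 53 mm along the mixer's x, half either side of the pivot
- small_flask: bystander: SMALLER round-bottom flask of the same make, ball diameter 49 mm, 90 mm tall, on another cork ring of the same size; origin at its lowest point. The two flasks swap places between runs
- conical: bystander: loose conical flask of amber glass, base diameter 72, 122 mm tall, origin at the centre of its underside
- jar: bystander: loose white jar with a grey cap, diameter 66, 85 mm tall, origin at the centre of its underside
- stand_a: fixed cork ring on which the larger flask stands at the start, outside diameter 76, 22 mm high, origin at the centre of its underside
Not all that is in view belongs to the job. What is shaped like the flask but green or red is not meant.

How it is judged (in metres and radians):
On the way, in this order (a step that is already met when the one before it is completed fails the run):
1. the switch is flipped over to the cradle side while the ring is still up (value of joint switch above 0.8 rad and value of joint cradle below 0.004 m), for 0.2 s.
2. the larger round flask is lifted off its cork ring (contact force between flask and stand_a below 0.05 N and distance of flask_center from where it was at the start of the episode above 0.03 m), for 0.1 s.
3. the flask sits upright in the ring and holds it pressed to the bottom for four seconds (3.5 counts) (value of joint cradle above 0.0135 m and contact force between flask and mixer above 5 N and horizontal distance between flask_center and ring_top below 0.01 m and angle between flask_center's own z axis and vertical below 0.2 rad), for 3.5 s.
At the end, for the whole second after the job is handed in: Switch beyond 0.8 of 1.0 rad; the larger round flask in the ring, upright within 0.2 rad, centred within 10 mm, at rest, touched by the robot and pressing the ring down at least 13.5 of 16 mm with over 5 N; bystanders within 30 mm of their starts (all of step 3 and value of joint switch above 0.8 rad and contact force between any of the fingers, the arm and flask above 2 N and z of flask_center in the frame of ring_top between 0.039 and 0.055 m and linear speed of flask below 0.02 m/s and distance of each of small_flask, conical, jar from where it was at the start of the episode below 0.03 m); the arm keeps its last pose, push and grip.
It fails at once if the flask is pressed or knocked on the mixer with more than 45 N (contact force between flask and mixer above 45 N).
It fails at once if the flask is tipped by more than 0.6 rad (angle between flask_center's own z axis and vertical above 0.6 rad).
It fails at once if the small flask, the conical flask or the jar is tipped over or shoved (angle between any of small_flask, conical, jar's own z axis and vertical above 0.5 rad or distance of any of small_flask, conical, jar from where it was at the start of the episode above 0.05 m).
It also fails if it takes over 64 s, if anything falls off the work surface, if the arm or the gripper's body presses on something with over 40 N, if the wrist force passes 120 N, or if a joint passes its speed limit or range.

## Working session

There is one attempt and no reset: what is moved stays moved. The work goes in short steps, Python scripts to look and compute and a tool call to move; the robot and the scene stay as the last step left them, time stands still between calls to the robot, and variables do not carry over. Pictures are saved under pics/ and viewed, about 8 in all and at most 12, crops included, and the job is handed in when it is done.

Besides the shell and the picture viewer there is one more tool, called as name(argument=value, ...), one argument or row to a line, values as JSON. drive_tool: Moves the arm, as the interface text tells. Shifts and turns lie within -1 to 1; 1 stands for 0.025 m of shift or 5 degrees of turn. Its arguments: {"type":"object","properties":{"rows":{"type":"array","items":{"type":"object","properties":{"x":{"type":"number","minimum":-1,"maximum":1},"y":{"type":"number","minimum":-1,"maximum":1},"z":{"type":"number","minimum":-1,"maximum":1},"wx":{"type":"number","minimum":-1,"maximum":1},"wy":{"type":"number","minimum":-1,"maximum":1},"wz":{"type":"number","minimum":-1,"maximum":1}}}},"grip":{"type":"number"}},"required":["rows"]}

```bash
mkdir -p pics
python3 - <<'E'
from rig import robot
import cv2,pickle
for n in("scene","top"):
    c=robot.capture(n); pickle.dump(c,open(n+'0.pkl','wb')); cv2.imwrite(f'pics/{n}0.png',c['img'][:,:,::-1]); print(n,c['fx'],c['cx'],c['cy'],c['camera_from_world'].round(3) if hasattr(c['camera_from_world'],'round') else c['camera_from_world'])
print(robot.get_state())
E
```

```text
scene 442.47818033845124 316.29715377645186 234.13997073664012 [[-0.364  0.931 -0.008  0.27 ]
 [ 0.703  0.269 -0.658 -0.31 ]
 [-0.611 -0.245 -0.753  1.329]
 [ 0.     0.     0.     1.   ]]
top 508.38293892245696 324.63951654160724 239.0162314903542 [[ 1.900e-02 -1.000e+00  1.000e-03 -4.500e-02]
 [-9.970e-01 -1.900e-02 -7.800e-02  5.740e-01]
 [ 7.800e-02  0.000e+00 -9.970e-01  1.286e+00]
 [ 0.000e+00  0.000e+00  0.000e+00  1.000e+00]]
{'clock': 0.1, 'joint_positions': array([61.79282864, 23.94379437, -0.58826383, 92.48250843,  0.27020038,
       63.63684443, -3.03735582]), 'qvel': array([-0.08195734, -0.11387713,  0.09423865, -0.16682793,  0.01663842,
        0.06355856, -0.02454557]), 'effort': array([ 8.43624039e-04, -8.65829515e+01,  6.80134390e-01, -4.35635340e+01,
        1.91799511e-02,  4.94497537e-03, -5.25391374e-05]), 'tcp_pos': array([ 0.27212519, -0.56226884,  0.20082881]), 'eef_rot': array([ 1.79993499e+02,  6.15219487e-02, -6.41722998e+01]), 'force': array([ 0.58446006, -0.77978925,  0.05472034]), 'wrist_torque': array([0.02242735, 0.03499875, 0.06817089]), 'finger_gap': 0.08531931357163217}
```

View pics/scene0.png

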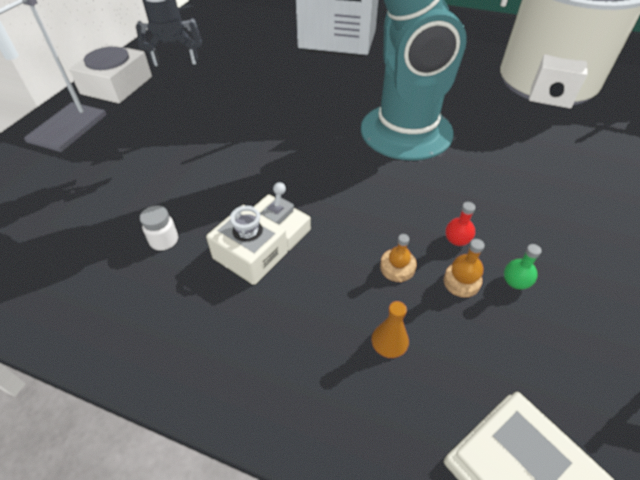

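View pics/top0.png

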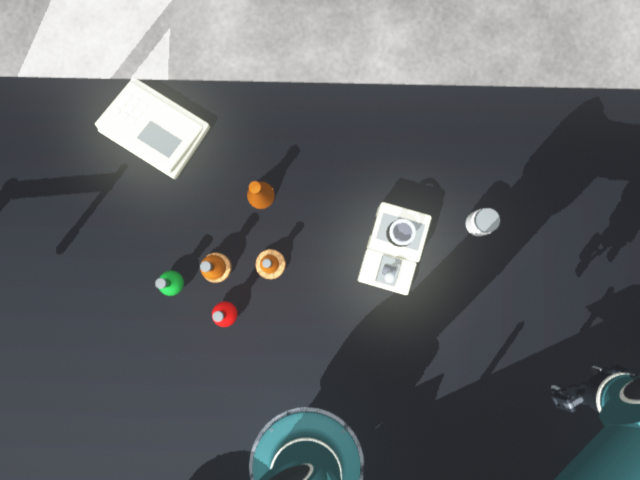

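Candidates for the larger flask are as follows:
- Amber on cork: scene (467,268) / top (212,267), which looks larger.
- Amber on cork: scene (401,258) / top (268,264), which looks smaller.
- Red: scene (460,232).
- Green: scene (521,273).
- Conical: scene (391,330).

I choose the first. I'll check it in a close crop and measure.

```bash
cat > h.py <<'E'
import numpy as np,cv2,pickle
def ray(c,u,v):
    T=np.array(c['camera_from_world']);R=T[:3,:3];o=-R.T@T[:3,3]
    d=R.T@np.array([(u-c['cx'])/c['fx'],(v-c['cy'])/c['fy'],1]);return o,d/np.linalg.norm(d)
def plane(c,u,v,z):
    o,d=ray(c,u,v);return o+d*(z-o[2])/d[2]
def tri(c1,p1,c2,p2):
    o1,d1=ray(c1,*p1);o2,d2=ray(c2,*p2)
    s=np.linalg.lstsq(np.c_[d1,-d2],o2-o1,rcond=None)[0]
    a=o1+s[0]*d1;b=o2+s[1]*d2;return (a+b)/2,np.linalg.norm(a-b)
def proj(c,p):
    q=np.array(c['camera_from_world'])@np.r_[p,1];return np.array([c['fx']*q[0]/q[2]+c['cx'],c['fy']*q[1]/q[2]+c['cy']])
def blobs(c,lo,hi,box,amin=15):
    x0,y0,x1,y1=box;h=cv2.cvtColor(c['img'],cv2.COLOR_RGB2HSV)[y0:y1,x0:x1]
    m=cv2.inRange(h,lo,hi);n,_,s,ce=cv2.connectedComponentsWithStats(m)
    return [(ce[i]+[x0,y0],s[i]) for i in range(1,n) if s[i,4]>=amin]
E
python3 - <<'E'
from h import *
s=pickle.load(open('scene0.pkl','rb'));t=pickle.load(open('top0.pkl','rb'))
def crop(c,x,y,w,h,k):return cv2.resize(c['img'][y:y+h,x:x+w,::-1],None,fx=k,fy=k,interpolation=cv2.INTER_CUBIC)
A=np.hstack([crop(s,370,200,80*2,100,2.5),crop(t,145,230,160,100,2.5)])
B=np.hstack([crop(s,200,170,120,100,100/30),crop(t,350,195,120,100,100/30)])
cv2.imwrite('pics/crop0.png',np.vstack([A,B]))
for n,c,bx in(('s',s,(370,220,500,300)),('t',t,(190,240,300,290))):
    print(n,'amber',[(a.round(1),b) for a,b in blobs(c,(5,180,60),(20,255,255),bx)])
    print(n,'cork',[(a.round(1),b) for a,b in blobs(c,(5,60,150),(20,160,255),bx)])
    print(n,'grey',[(a.round(1),b) for a,b in blobs(c,(0,0,80),(179,60,255),bx)])
E
```

```text
s amber [(array([399.5, 256.4]), array([ 20,  26,  20,  21, 301], dtype=int32)), (array([467.2, 268. ]), array([ 83,  32,  30,  31, 633], dtype=int32))]
s cork [(array([397.7, 267.8]), array([ 11,  30,  36,  32, 572], dtype=int32)), (array([461.9, 284.5]), array([ 76,  45,  37,  32, 497], dtype=int32))]
s grey [(array([405.2, 234.4]), array([   0,    0,   81,   47, 1414], dtype=int32)), (array([486. , 244.1]), array([  91,    0,   39,   65, 1068], dtype=int32)), (array([430.2, 272.2]), array([ 35,  39,  50,  26, 299], dtype=int32)), (array([478.8, 292.4]), array([102,  64,  12,  16,  40], dtype=int32))]
t amber [(array([214.9, 267.4]), array([ 12,  16,  23,  23, 303], dtype=int32)), (array([271.2, 264.6]), array([ 71,  16,  17,  17, 126], dtype=int32))]
t cork [(array([271. , 262.2]), array([ 65,   9,  30,  31, 319], dtype=int32)), (array([220.4, 267.7]), array([ 14,  13,  27,  30, 187], dtype=int32))]
t grey [(array([266.6, 262.8]), array([73, 19,  9,  9, 61], dtype=int32)), (array([205. , 265.9]), array([  9,  21,  13,  11, 109], dtype=int32)), (array([286.3, 278.5]), array([ 70,  20,  40,  30, 575], dtype=int32)), (array([215.1, 282.1]), array([  9,  32,  37,  18, 108], dtype=int32)), (array([196.9, 284.6]), array([ 0, 36, 14, 14, 62], dtype=int32)), (array([256.8, 285.9]), array([64, 43,  6,  7, 16], dtype=int32))]
```

View pics/crop0.png

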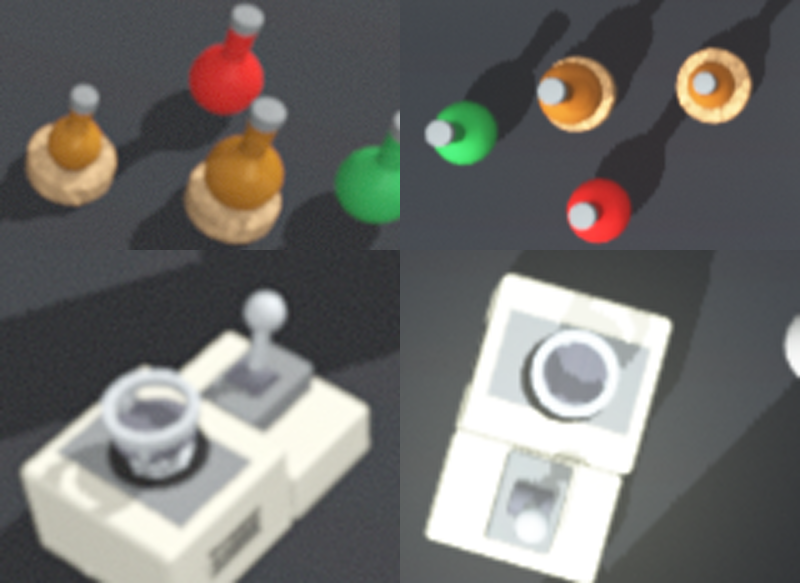

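The crops confirm the choice: the large amber flask at scene (468,268) / top (215,268), with stopper at (477,243) / (206,266). The knob is at (279.5,188) / (389,278) and leans towards the robot (off). The ring is at (245,216) / (402,232).

Run:
```python
from h import *
s=pickle.load(open('scene0.pkl','rb'));t=pickle.load(open('top0.pkl','rb'))
for n,a,b in(('stop',(476.8,242.8),(205.8,266.4)),('ball',(468,268.8),(215.8,268)),('knob',(279.5,188.3),(389,278.1)),('ring',(245.3,216.2),(401.9,232.2)),('smallstop',(403.6,237.5),(266.6,262.8))):
    print(n,*tri(s,a,t,b))
for c,u,v in((s,245.3,216.2),(t,401.9,232.2)):print('ring',plane(c,u,v,.125))
for c,u,v in((s,279.5,188.3),(t,389,278.1)):print('knob',plane(c,u,v,.115))
# mixer outline in top: rear roof, front deck
for n,(lo,hi) in {'beige':((15,8,190),(45,80,255))}.items():
    h=cv2.cvtColor(t['img'],cv2.COLOR_RGB2HSV); m=cv2.inRange(h,(0,0,170),(179,90,255)); m[:190]=0;m[310:]=0;m[:,:340]=0;m[:,450:]=0
    c=max(cv2.findContours(m,0,2)[0],key=cv2.contourArea); print(cv2.minAreaRect(c)); print(cv2.approxPolyDP(c,3,True)[:,0].tolist())
for n,c,u,v in(('con',t,261,195),('jar',t,482,222)):print(n,plane(c,u,v,0.05))
```

```text
stop [0.49605896 0.24266445 0.13317585] 1.7444271990156842e-05
ball [0.49375646 0.24226075 0.04568365] 0.008904429851111053
knob [ 0.47729963 -0.18983307  0.11845096] 0.0023270104118985223
ring [ 0.58656969 -0.21868324  0.12414751] 0.0022019790033486813
smallstop [0.50803637 0.10362166 0.10428611] 0.0002674011759539817
ring [ 0.58754724 -0.21930082  0.125     ]
ring [ 0.58602245 -0.21753746  0.125     ]
knob [ 0.47430304 -0.19274403  0.115     ]
knob [ 0.47688011 -0.18918343  0.115     ]
((394.2279052734375, 248.28805541992188), (54.61126708984375, 83.60348510742188), 16.113418579101562)
[[382, 202], [358, 281], [407, 294], [430, 216]]
con [0.68098695 0.12885533 0.05      ]
jar [ 0.62279566 -0.43106828  0.05      ]
```

Estimates: flask axis at (0.4955, 0.2425), ring at (0.587, -0.2185), mixer yaw about -14.8°, and knob at (0.477, -0.190). I'll go behind the knob with the fingers shut and the jaw along the mixer's x.

drive_tool(
  grip=1,
  rows=[
    {"x": 0.4, "y": 0.96, "wz": 0.62},
    {"x": 0.4, "y": 0.96, "wz": 0.62},
    {"x": 0.4, "y": 0.96, "wz": 0.62},
    {"x": 0.4, "y": 0.96, "wz": 0.62},
    {"x": 0.4, "y": 0.96, "wz": 0.62},
    {"x": 0.4, "y": 0.96, "wz": 0.62},
    {"x": 0.4, "y": 0.96, "wz": 0.62},
    {"x": 0.4, "y": 0.96, "wz": 0.62},
    {"x": 0.4, "y": 0.96, "wz": 0.62},
    {"x": 0.4, "y": 0.96, "wz": 0.62},
    {"x": 0.4, "y": 0.96, "wz": 0.62},
    {"x": 0.4, "y": 0.96, "wz": 0.62},
    {"x": 0.4, "y": 0.96, "wz": 0.62},
    {"x": 0.4, "y": 0.96, "wz": 0.62},
    {"x": 0.4, "y": 0.96, "wz": 0.62},
    {"x": 0.4, "y": 0.96, "wz": 0.62},
  ],
)

```text
invalid input
```

drive_tool(
  grip=1,
  rows=[
    {"x": 0.4, "y": 0.96, "z": 0, "wx": 0, "wy": 0, "wz": 0.62},
  ],
)

```text
clock: 0.22
tcp_pos: [0.2811, -0.5388, 0.2002]
eef_rot: [180.0, 0.1, -61.1]
force: [0.9, 0.2, -0.5]
finger_gap: 0.0699
```

drive_tool(
  rows=[
    {"x": 0.4, "y": 0.96, "z": 0, "wx": 0, "wy": 0, "wz": 0.62},
    {"x": 0.4, "y": 0.96, "z": 0, "wx": 0, "wy": 0, "wz": 0.62},
    {"x": 0.4, "y": 0.96, "z": 0, "wx": 0, "wy": 0, "wz": 0.62},
    {"x": 0.4, "y": 0.96, "z": 0, "wx": 0, "wy": 0, "wz": 0.62},
    {"x": 0.4, "y": 0.96, "z": 0, "wx": 0, "wy": 0, "wz": 0.62},
    {"x": 0.4, "y": 0.96, "z": 0, "wx": 0, "wy": 0, "wz": 0.62},
    {"x": 0.4, "y": 0.96, "z": 0, "wx": 0, "wy": 0, "wz": 0.62},
    {"x": 0.4, "y": 0.96, "z": 0, "wx": 0, "wy": 0, "wz": 0.62},
    {"x": 0.4, "y": 0.96, "z": 0, "wx": 0, "wy": 0, "wz": 0.62},
    {"x": 0.4, "y": 0.96, "z": 0, "wx": 0, "wy": 0, "wz": 0.62},
    {"x": 0.4, "y": 0.96, "z": 0, "wx": 0, "wy": 0, "wz": 0.62},
    {"x": 0.4, "y": 0.96, "z": 0, "wx": 0, "wy": 0, "wz": 0.62},
    {"x": 0.4, "y": 0.96, "z": 0, "wx": 0, "wy": 0, "wz": 0.62},
    {"x": 0.4, "y": 0.96, "z": 0, "wx": 0, "wy": 0, "wz": 0.62},
  ],
)

```text
clock: 1.98
tcp_pos: [0.4288, -0.1815, 0.1993]
eef_rot: [179.9, 0.2, -15.1]
force: [1.1, 0.3, -0.4]
finger_gap: 0.0001
```

drive_tool(
  rows=[
    {"x": 0, "y": 0.04, "z": -0.96, "wx": 0, "wy": 0, "wz": 0},
    {"x": 0, "y": 0.04, "z": -0.96, "wx": 0, "wy": 0, "wz": 0},
    {"x": 0, "y": 0.04, "z": -0.96, "wx": 0, "wy": 0, "wz": 0},
    {"x": 0, "y": 0.04, "z": -0.96, "wx": 0, "wy": 0, "wz": 0},
    {"x": 0, "y": 0, "z": 0, "wx": 0, "wy": 0, "wz": 0},
  ],
)

```text
clock: 2.6
tcp_pos: [0.4321, -0.1708, 0.1012]
eef_rot: [-180.0, 0.1, -14.2]
force: [1.2, -0.2, -0.1]
finger_gap: 0.0
```

Run:
```python
from rig import robot
from h import *
o=[]
for n,x,y in(("scene",200,130),("top",340,185)):
    c=robot.capture(n); o.append(cv2.resize(c['img'][y:y+120,x:x+120,::-1],None,fx=3.3,fy=3.3,interpolation=2))
cv2.imwrite('pics/sw1.png',np.hstack(o)); print(robot.get_state()['tcp_pos'])
```

```text
[ 0.43312343 -0.17151296  0.10280462]
```

View pics/sw1.png

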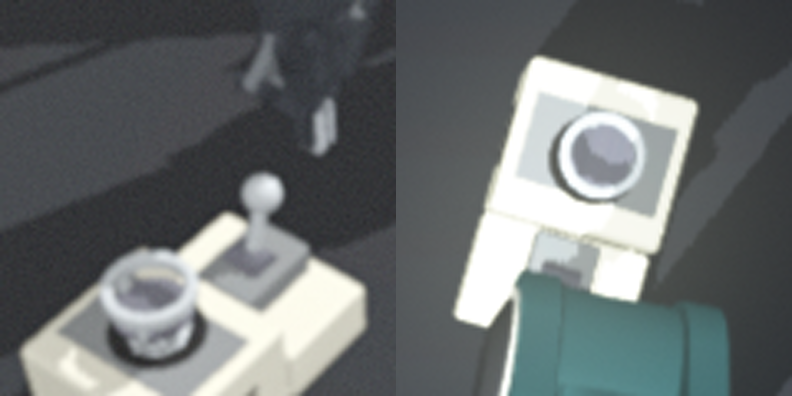

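The scene view shows the shut fingers behind the knob, which is at crop (262,193). I push along the mixer's x.

drive_tool(
  rows=[
    {"x": 0.4, "y": -0.22, "z": 0, "wx": 0, "wy": 0, "wz": 0},
    {"x": 0.4, "y": -0.22, "z": 0, "wx": 0, "wy": 0, "wz": 0},
    {"x": 0.4, "y": -0.14, "z": 0, "wx": 0, "wy": 0, "wz": 0},
    {"x": 0.4, "y": -0.1, "z": 0, "wx": 0, "wy": 0, "wz": 0},
    {"x": 0.4, "y": -0.1, "z": 0, "wx": 0, "wy": 0, "wz": 0},
  ],
)

```text
clock: 3.32
tcp_pos: [0.4881, -0.1932, 0.1053]
eef_rot: [179.9, -0.3, -14.3]
force: [-1.1, 0.1, -0.3]
finger_gap: 0.0001
```

drive_tool(
  rows=[
    {"x": 0.2, "y": -0.05, "z": 0, "wx": 0, "wy": 0, "wz": 0},
    {"x": 0.2, "y": -0.05, "z": -0.1, "wx": 0, "wy": 0, "wz": 0},
  ],
)

```text
clock: 3.58
tcp_pos: [0.4991, -0.1958, 0.1026]
eef_rot: [179.9, -0.3, -14.3]
force: [-0.3, -0.6, -0.4]
finger_gap: 0.0002
```

drive_tool(
  rows=[
    {"x": 0.15, "y": -0.04, "z": -0.05, "wx": 0, "wy": 0, "wz": 0},
  ],
)

```text
clock: 3.7
tcp_pos: [0.503, -0.1968, 0.1011]
eef_rot: [179.9, -0.3, -14.3]
force: [0.3, 0.3, 0.3]
finger_gap: 0.0
```

drive_tool(
  rows=[
    {"x": 0.15, "y": -0.04, "z": -0.05, "wx": 0, "wy": 0, "wz": 0},
  ],
)

```text
clock: 3.82
tcp_pos: [0.5069, -0.1978, 0.0997]
eef_rot: [179.9, -0.3, -14.3]
force: [0.5, -0.0, 0.0]
finger_gap: 0.0001
```

Run:
```python
from rig import robot
from h import *
c=robot.capture("scene"); cv2.imwrite('pics/sw2.png',cv2.resize(c['img'][130:250,200:320,::-1],None,fx=4,fy=4,interpolation=2)); s=robot.get_state();print(s['tcp_pos'],s['force'])
```

```text
[ 0.50719293 -0.19787382  0.09956842] [-0.2099182   0.08418552 -0.47679611]
```

View pics/sw2.png

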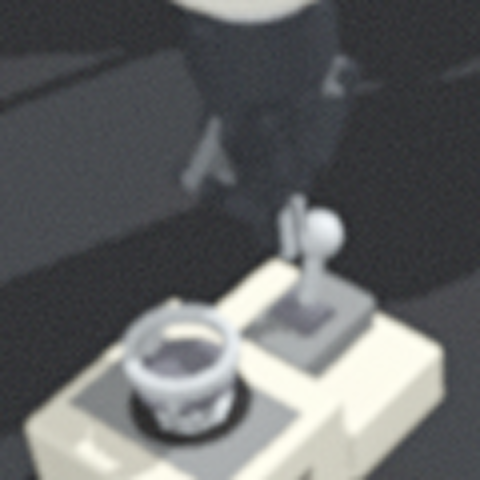

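The knob still appears unmoved, at scene (280.5,188), with the fingertip beside it. I'll check the projections.

Run:
```python
from h import *
s=pickle.load(open('scene0.pkl','rb'));t=pickle.load(open('top0.pkl','rb'))
print('tip sw1',proj(s,[.433,-.1715,.103]),'seen 297,175.5'); print('tip now',proj(s,[.507,-.198,.0996]))
u=np.array([.967,-.2554,0]); r=np.array([.5868,-.2185,0])
piv=r-.095*u
for th in (-.5,-.3,0,.3,.5):
    p=piv+.055*np.sin(th)*u; p[2]=.067+.055*np.cos(th); print(th,p.round(3),proj(s,p).round(1),proj(t,p).round(1))
```

```text
tip sw1 [295.5513776  182.96013924] seen 297,175.5
tip now [271.80718707 202.10330533]
-0.5 [ 0.469 -0.188  0.115] [282.5 187.4] [388.3 281.2]
-0.3 [ 0.479 -0.19   0.12 ] [279.5 188.5] [389.6 277.1]
0 [ 0.495 -0.194  0.122] [274.8 191.8] [391.6 270.5]
0.3 [ 0.511 -0.198  0.12 ] [270.2 196.7] [393.3 263.9]
0.5 [ 0.52  -0.201  0.115] [267.4 200.7] [394.1 259.9]
```

Run:
```python
from rig import robot
from h import *
st=robot.get_state();o=[]
for n,x,y in(("scene",220,130),("top",340,225)):
    c=robot.capture(n); im=(255*(c['img'][y:y+80,x:x+80,::-1]/255.)**.5).astype('uint8'); im=cv2.resize(im,None,fx=5,fy=5,interpolation=2)
    for d in(0,.019): 
        p=((proj(c,st['tcp_pos']+[0,0,d])-[x,y]+.5)*5).astype(int);cv2.circle(im,tuple(map(int,p)),3,(0,0,255) if d==0 else (0,255,0),1)
    o.append(im)
cv2.imwrite('pics/sw3.png',np.hstack(o)); print(st['tcp_pos'],st['force'])
```

```text
[ 0.50719293 -0.19787382  0.09956842] [-0.2099182   0.08418552 -0.47679611]
```

View pics/sw3.png

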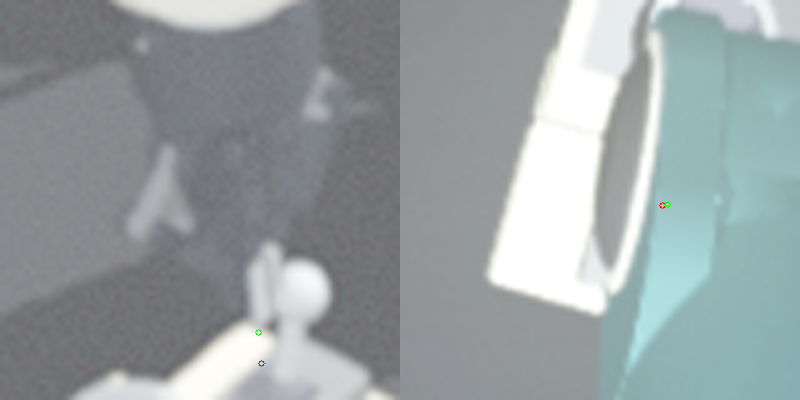

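In the scene the visible fingertip sits at (271.6,195), about 7 px above the projected TCP at (271.8,202). The fingers seem to have passed above or beside the knob, which is unmoved at (280.4,188.4). I back off over the top, come down lower behind the knob and look again.

drive_tool(
  rows=[
    {"x": 0, "y": 0, "z": 1, "wx": 0, "wy": 0, "wz": 0},
    {"x": 0, "y": 0, "z": 1, "wx": 0, "wy": 0, "wz": 0},
    {"x": 0, "y": 0, "z": 0.6, "wx": 0, "wy": 0, "wz": 0},
    {"x": -0.8, "y": 0.2, "z": 0, "wx": 0, "wy": 0, "wz": -0.02},
    {"x": -0.8, "y": 0.2, "z": 0, "wx": 0, "wy": 0, "wz": -0.02},
    {"x": -0.8, "y": 0.2, "z": 0, "wx": 0, "wy": 0, "wz": -0.02},
    {"x": -0.6, "y": 0.2, "z": 0, "wx": 0, "wy": 0, "wz": -0.02},
    {"x": 0, "y": 0, "z": 0, "wx": 0, "wy": 0, "wz": 0},
  ],
)

```text
clock: 4.97
tcp_pos: [0.4282, -0.1768, 0.1664]
eef_rot: [179.9, -0.2, -14.7]
force: [1.7, -0.6, -0.7]
finger_gap: 0.0001
```

Run:
```python
from rig import robot
from h import *
c=robot.capture("scene");st=robot.get_state();print(st['tcp_pos'],st['joint_positions'],st['force'])
print(proj(c,st['tcp_pos']))
im=(255*(c['img'][110:260,190:340,::-1]/255.)**.5).astype('uint8'); im=cv2.resize(im,None,fx=4,fy=4,interpolation=2)
for k in range(5):
    p=((proj(c,st['tcp_pos']+[0,0,.02*k])-[190,110]+.5)*4);cv2.circle(im,(int(p[0]),int(p[1])),3,(0,0,255) ,1)
cv2.imwrite('pics/sw4.png',im)
```

```text
[ 0.42883623 -0.17698029  0.16644075] [ 38.37301511  10.69432447 -21.86745157 116.27457614   5.00528446
  53.65465529  -0.81272242] [-0.4244603   0.25065548 -0.68810482]
[292.78814098 159.95582324]
```

View pics/sw4.png

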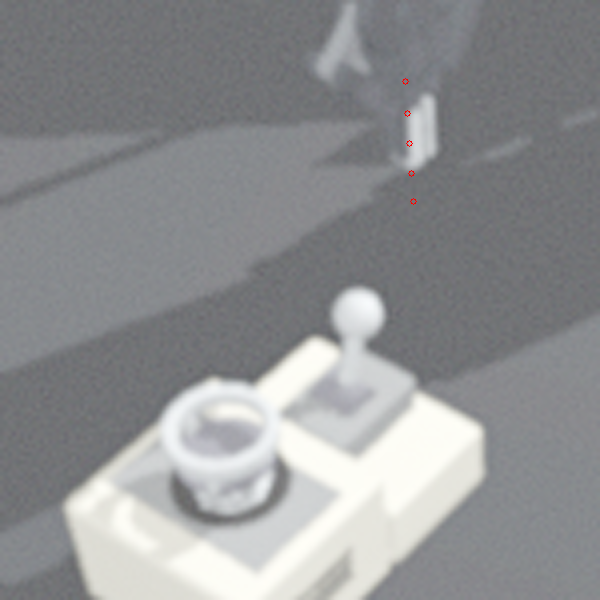

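Run:
```python
from h import *
s=pickle.load(open('scene0.pkl','rb'))
for tcp,p in(([.4331,-.1715,.1028],(297,175.5)),([.507,-.198,.0996],(272.3,194.5)),([.4288,-.177,.1664],(294.5,150.7))):
    for z in(0,.02,.025,.03): print(z,(proj(s,np.array(tcp)+[0,0,z])-p).round(1),(plane(s,*p,tcp[2]+z)-tcp).round(4))
```

```text
0 [-1.5  7.6] [-0.0255 -0.0071  0.    ]
0.02 [-1.8  1.1] [-0.0048  0.0025  0.02  ]
0.025 [-1.9 -0.6] [0.0003 0.0049 0.025 ]
0.03 [-2.  -2.3] [0.0055 0.0074 0.03  ]
0 [-0.5  7.6] [-0.0227 -0.0094  0.    ]
0.02 [-1.3  1.2] [-0.0043  0.001   0.02  ]
0.025 [-1.4 -0.5] [0.0003 0.0036 0.025 ]
0.03 [-1.6 -2.1] [0.0049 0.0062 0.03  ]
0 [-1.7  9.3] [-0.0315 -0.0094  0.    ]
0.02 [-2.2  2.1] [-0.0084  0.0015  0.02  ]
0.025 [-2.3  0.3] [-0.0027  0.0042  0.025 ]
0.03 [-2.4 -1.6] [0.0031 0.007  0.03  ]
```

The visible tips lie about 24 mm above the reported TCP, the same in three views, so I go 24 mm lower and push again.

drive_tool(
  rows=[
    {"x": -0.1, "y": -0.1, "z": -0.9, "wx": 0, "wy": 0, "wz": 0},
    {"x": 0, "y": -0.05, "z": -0.9, "wx": 0, "wy": 0, "wz": 0},
    {"x": 0, "y": 0, "z": -0.9, "wx": 0, "wy": 0, "wz": 0},
    {"x": 0, "y": 0, "z": -0.6, "wx": 0, "wy": 0, "wz": 0},
    {"x": 0, "y": 0, "z": 0, "wx": 0, "wy": 0, "wz": 0},
  ],
)

```text
clock: 5.65
tcp_pos: [0.4298, -0.1815, 0.0819]
eef_rot: [180.0, -0.4, -14.7]
force: [-0.6, -0.6, 1.2]
finger_gap: -0.0001
```

drive_tool(
  rows=[
    {"x": 0.3, "y": -0.08, "z": 0, "wx": 0, "wy": 0, "wz": 0},
    {"x": 0.3, "y": -0.08, "z": 0, "wx": 0, "wy": 0, "wz": 0},
    {"x": 0.3, "y": -0.08, "z": 0, "wx": 0, "wy": 0, "wz": 0},
  ],
)

```text
clock: 6.02
tcp_pos: [0.455, -0.1884, 0.0837]
eef_rot: [179.9, -0.5, -14.7]
force: [0.4, 0.7, 0.2]
finger_gap: -0.0
```

drive_tool(
  rows=[
    {"x": 0.2, "y": -0.05, "z": 0, "wx": 0, "wy": 0, "wz": 0},
    {"x": 0.2, "y": -0.05, "z": 0, "wx": 0, "wy": 0, "wz": 0},
  ],
)

```text
clock: 6.28
tcp_pos: [0.466, -0.1913, 0.0843]
eef_rot: [179.9, -0.5, -14.7]
force: [-2.1, 0.1, 3.0]
finger_gap: 0.0
```

drive_tool(
  rows=[
    {"x": 0.25, "y": -0.06, "z": -0.05, "wx": 0, "wy": 0, "wz": 0},
    {"x": 0.25, "y": -0.06, "z": -0.05, "wx": 0, "wy": 0, "wz": 0},
    {"x": 0.25, "y": -0.06, "z": -0.05, "wx": 0, "wy": 0, "wz": 0},
  ],
)

```text
clock: 6.65
tcp_pos: [0.4861, -0.1962, 0.0804]
eef_rot: [179.9, -0.6, -14.7]
force: [-1.0, 0.5, 1.0]
finger_gap: -0.0002
```

drive_tool(
  rows=[
    {"x": 0.25, "y": -0.06, "z": -0.05, "wx": 0, "wy": 0, "wz": 0},
    {"x": 0.2, "y": -0.05, "z": -0.05, "wx": 0, "wy": 0, "wz": 0},
  ],
)

```text
clock: 6.9
tcp_pos: [0.4981, -0.1991, 0.0775]
eef_rot: [179.9, -0.5, -14.7]
force: [-15.1, 3.1, 9.9]
finger_gap: -0.0
```

Run:
```python
from rig import robot
from h import *
c=robot.capture("scene");st=robot.get_state();print(st['tcp_pos'],st['force'])
im=(255*(c['img'][130:250,200:320,::-1]/255.)**.5).astype('uint8'); im=cv2.resize(im,None,fx=4,fy=4,interpolation=2)
cv2.imwrite('pics/sw5.png',im)
```

```text
[ 0.49773869 -0.19902038  0.07730104] [-10.54976686   1.41116334   5.14903257]
```

View pics/sw5.png

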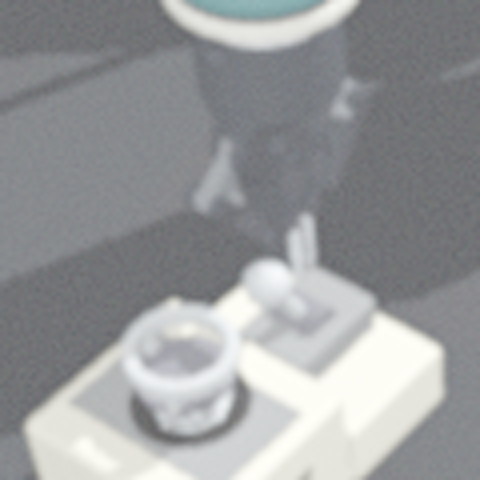

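The knob is now at (267,201), which matches the predicted fully-on position (267.4,200.7), so the switch is flipped. I retreat and go over the flask with the gripper part open.

drive_tool(
  grip=0.3,
  rows=[
    {"x": -0.6, "y": 0.15, "z": 0, "wx": 0, "wy": 0, "wz": 0},
    {"x": -0.4, "y": 0.1, "z": 0.5, "wx": 0, "wy": 0, "wz": 0},
    {"x": 0, "y": 0, "z": 1, "wx": 0, "wy": 0, "wz": 0},
    {"x": 0, "y": 0, "z": 1, "wx": 0, "wy": 0, "wz": 0},
    {"x": 0, "y": 0, "z": 1, "wx": 0, "wy": 0, "wz": 0},
    {"x": 0, "y": 0, "z": 0.9, "wx": 0, "wy": 0, "wz": 0},
    {"x": 0.1, "y": 0.96, "z": 0, "wx": 0, "wy": 0, "wz": 0},
    {"x": 0.1, "y": 0.96, "z": 0, "wx": 0, "wy": 0, "wz": 0},
    {"x": 0.1, "y": 0.96, "z": 0, "wx": 0, "wy": 0, "wz": 0},
    {"x": 0.1, "y": 0.96, "z": 0, "wx": 0, "wy": 0, "wz": 0},
    {"x": 0.1, "y": 0.96, "z": 0, "wx": 0, "wy": 0, "wz": 0},
    {"x": 0.1, "y": 0.96, "z": 0, "wx": 0, "wy": 0, "wz": 0},
    {"x": 0.1, "y": 0.96, "z": 0, "wx": 0, "wy": 0, "wz": 0},
    {"x": 0.1, "y": 0.96, "z": 0, "wx": 0, "wy": 0, "wz": 0},
    {"x": 0.1, "y": 0.96, "z": 0, "wx": 0, "wy": 0, "wz": 0},
    {"x": 0.1, "y": 0.96, "z": 0, "wx": 0, "wy": 0, "wz": 0},
  ],
)

```text
clock: 8.95
tcp_pos: [0.4926, 0.054, 0.2044]
eef_rot: [179.7, -1.4, -14.8]
force: [-0.0, 0.2, -0.0]
finger_gap: 0.0596
```

Run:
```python
from h import *
s=pickle.load(open('scene0.pkl','rb'))
for z in(0.02,.03,.04): print(proj(s,[.4977,-.199,.0773+z]),'seen 275,197')
```

```text
[273.24098288 200.00674605] seen 275,197
[272.8789211  196.81631003] seen 275,197
[272.51132742 193.57712771] seen 275,197
```

drive_tool(
  rows=[
    {"x": 0, "y": 0.92, "z": 0, "wx": 0.01, "wy": 0.06, "wz": 0},
    {"x": 0, "y": 0.92, "z": 0, "wx": 0.01, "wy": 0.06, "wz": 0},
    {"x": 0, "y": 0.92, "z": 0, "wx": 0.01, "wy": 0.06, "wz": 0},
    {"x": 0, "y": 0.92, "z": -0.1, "wx": 0.01, "wy": 0.06, "wz": 0},
    {"x": 0, "y": 0.92, "z": -0.2, "wx": 0.01, "wy": 0.06, "wz": 0},
    {"x": 0, "y": 0.92, "z": -0.3, "wx": 0.01, "wy": 0.04, "wz": 0},
    {"x": 0, "y": 0.92, "z": -0.4, "wx": 0.01, "wy": 0.02, "wz": 0},
    {"x": 0.1, "y": 0.6, "z": -0.4, "wx": 0, "wy": 0, "wz": 0},
    {"x": 0, "y": 0, "z": 0, "wx": 0, "wy": 0, "wz": 0},
  ],
)

```text
clock: 10.07
tcp_pos: [0.4925, 0.2361, 0.1771]
eef_rot: [179.7, -0.1, -14.7]
force: [-0.0, -0.4, -0.5]
finger_gap: 0.0599
```

Run:
```python
from rig import robot
from h import *
c=robot.capture("scene");st=robot.get_state();print(st['tcp_pos'],st['eef_rot'],st['force'])
x,y=400,160
im=(255*(c['img'][y:y+150,x:x+150,::-1]/255.)**.6).astype('uint8'); im=cv2.resize(im,None,fx=4,fy=4,interpolation=2)
for k in range(2):
    p=((proj(c,st['tcp_pos']+[0,0,.026*k])-[x,y]+.5)*4);cv2.circle(im,(int(p[0]),int(p[1])),3,(0,0,255) ,1); print(p)
cv2.imwrite('pics/g1.png',im)
```

```text
[0.49280647 0.23556271 0.17752566] [ 1.79663891e+02 -1.41817320e-01 -1.47344890e+01] [-0.00960215  0.46654808 -0.16367333]
[319.74590643 263.81563939]
[334.92942118 225.92671196]
```

View pics/g1.png

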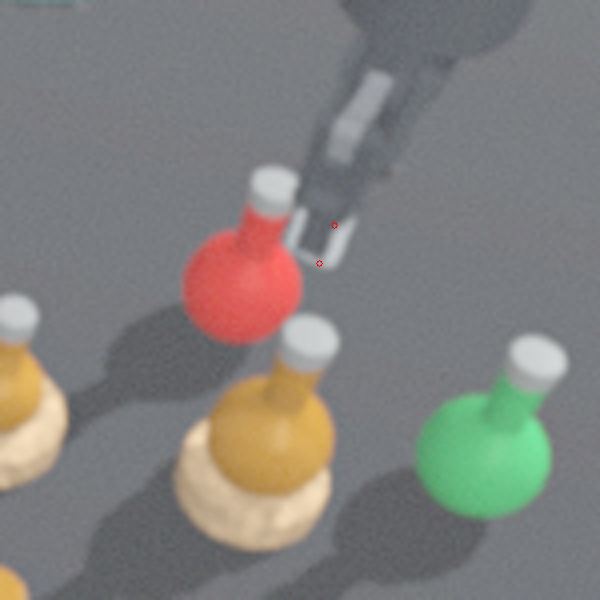

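The U-shaped light outline at crop (312,258) is one finger (the +u one). I open fully so that the finger shows in both views, to triangulate the tool offset.

drive_tool(
  grip=0,
  rows=[
    {"x": 0, "y": 0, "z": 0, "wx": 0, "wy": 0, "wz": 0},
    {"x": 0, "y": 0, "z": 0, "wx": 0, "wy": 0, "wz": 0},
    {"x": 0, "y": 0, "z": 0, "wx": 0, "wy": 0, "wz": 0},
    {"x": 0, "y": 0, "z": 0, "wx": 0, "wy": 0, "wz": 0},
  ],
)

```text
clock: 10.62
tcp_pos: [0.4934, 0.2335, 0.1793]
eef_rot: [179.7, -0.3, -14.9]
force: [0.3, 0.4, 0.1]
finger_gap: 0.0857
```

Run:
```python
from rig import robot
from h import *
st=robot.get_state();o=[]
u=np.array([.967,-.2554,0])
for n,x,y,w in(("scene",430,160,80),("top",170,210,80)):
    c=robot.capture(n); pickle.dump(c,open(n+'1.pkl','wb'));im=(255*(c['img'][y:y+w,x:x+w,::-1]/255.)**.6).astype('uint8'); im=cv2.resize(im,None,fx=5,fy=5,interpolation=2)
    for d,col in((0,(0,0,255)),(.057,(0,255,0)),(-.057,(255,0,0))): 
        p=((proj(c,st['tcp_pos']+d*u)-[x,y]+.5)*5);cv2.circle(im,(int(p[0]),int(p[1])),3,col,1)
    o.append(im)
cv2.imwrite('pics/g2.png',np.hstack(o)); print(st['tcp_pos'],st['finger_gap'],st['eef_rot'])
```

```text
[0.49341456 0.23349974 0.17929011] 0.08567756418814514 [179.67037752  -0.27717521 -14.87207336]
```

View pics/g2.png

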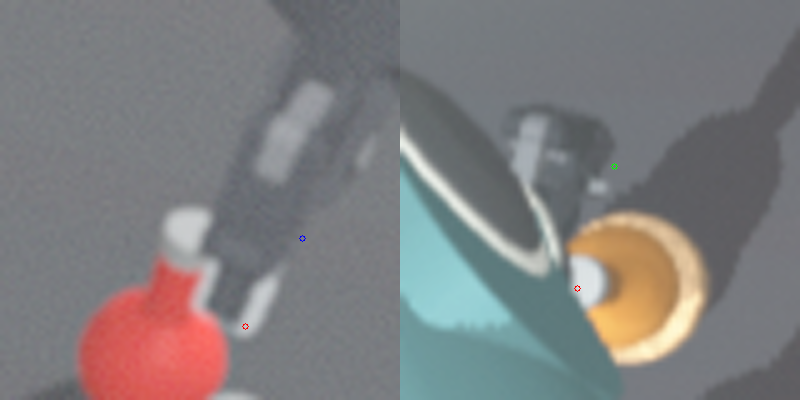

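Run:
```python
from h import *
s=pickle.load(open('scene1.pkl','rb'));t=pickle.load(open('top1.pkl','rb'))
tcp=np.array([.4934,.2335,.1793]);u=np.array([.967,-.2554,0])
for a,b in(((475,224.4),(210,247.4)),((479,226.6),(210,247.4)),((471,222),(210,247.4)),((475,224.4),(212,247)),((475,224.4),(208,247.4))):
    p,r=tri(s,a,t,b);d=p-tcp;print(p.round(4),r.round(4),'along u',(d@u).round(4),'lat',(d@[.2554,.967,0]).round(4),'dz',d[2].round(4))
```

```text
[0.5356 0.2191 0.2181] 0.0075 along u 0.0445 lat -0.0031 dz 0.0388
[0.5356 0.2235 0.2143] 0.0143 along u 0.0434 lat 0.0011 dz 0.035
[0.5357 0.2146 0.2225] 0.0006 along u 0.0457 lat -0.0074 dz 0.0432
[0.5364 0.2169 0.2182] 0.0118 along u 0.0458 lat -0.005 dz 0.0389
[0.5357 0.2211 0.2188] 0.0032 along u 0.0441 lat -0.0011 dz 0.0395
```

The two-view finger tip lies 44 mm along +u and roughly 39 mm above the TCP (open). That means about 26 mm shut, with lateral offset near 0, which is consistent with the knob being missed first. So the flask grasp is at tcp z ≈ 0.060.

drive_tool(
  grip=0.3,
  rows=[
    {"x": 0.1, "y": 0.2, "z": 0, "wx": 0, "wy": 0.03, "wz": 0},
    {"x": 0.05, "y": 0.1, "z": 0, "wx": 0, "wy": 0.03, "wz": 0},
    {"x": 0, "y": 0, "z": -0.5, "wx": 0, "wy": 0, "wz": 0},
    {"x": 0, "y": 0, "z": -0.6, "wx": 0, "wy": 0, "wz": 0},
    {"x": 0, "y": 0, "z": -0.6, "wx": 0, "wy": 0, "wz": 0},
  ],
)

```text
clock: 11.35
tcp_pos: [0.4974, 0.2418, 0.134]
eef_rot: [179.6, 0.0, -14.9]
force: [-0.0, 0.2, 0.2]
finger_gap: 0.0596
```

drive_tool(
  rows=[
    {"x": 0, "y": 0, "z": -0.5, "wx": 0, "wy": 0, "wz": 0},
    {"x": 0, "y": 0, "z": -0.5, "wx": 0, "wy": 0, "wz": 0},
    {"x": 0, "y": 0, "z": -0.5, "wx": 0, "wy": 0, "wz": 0},
  ],
)

```text
clock: 11.72
tcp_pos: [0.4969, 0.2415, 0.093]
eef_rot: [179.6, 0.1, -14.9]
force: [0.4, -0.4, 0.1]
finger_gap: 0.0598
```

drive_tool(
  rows=[
    {"x": 0, "y": 0, "z": -0.5, "wx": 0, "wy": 0, "wz": 0},
    {"x": 0, "y": 0, "z": -0.4, "wx": 0, "wy": 0, "wz": 0},
    {"x": 0, "y": 0, "z": -0.2, "wx": 0, "wy": 0, "wz": 0},
  ],
)

```text
clock: 12.1
tcp_pos: [0.4967, 0.2414, 0.063]
eef_rot: [179.5, 0.1, -14.9]
force: [0.7, 0.3, -0.6]
finger_gap: 0.0601
```

drive_tool(
  grip=0.5,
  rows=[
    {"x": 0, "y": 0, "z": 0, "wx": 0, "wy": 0, "wz": 0},
    {"x": 0, "y": 0, "z": 0, "wx": 0, "wy": 0, "wz": 0},
    {"x": 0, "y": 0, "z": 0, "wx": 0, "wy": 0, "wz": 0},
  ],
)

```text
clock: 12.48
tcp_pos: [0.497, 0.2416, 0.0634]
eef_rot: [179.6, 0.1, -14.8]
force: [-0.3, 0.2, -0.2]
finger_gap: 0.0425
```

Run:
```python
from rig import robot
from h import *
c=robot.capture("scene");st=robot.get_state();print(st['tcp_pos'],st['force'],st['finger_gap'])
x,y=420,190
im=(255*(c['img'][y:y+120,x:x+120,::-1]/255.)**.6).astype('uint8'); cv2.imwrite('pics/g3.png',cv2.resize(im,None,fx=5,fy=5,interpolation=2))
```

```text
[0.49703775 0.24165431 0.0634402 ] [ 0.57737645 -0.50825737  0.41858944] 0.042286094409330746
```

View pics/g3.png

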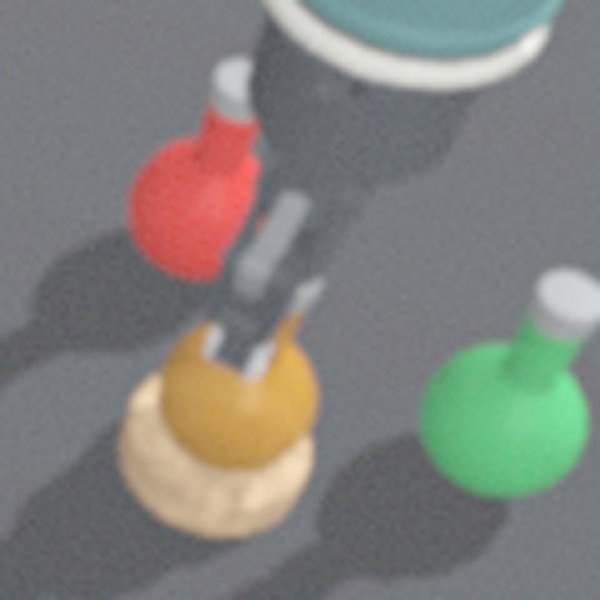

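The front finger sits in front of the neck, with its tip at crop (238,365) and the neck behind it. It looks right, so I close.

drive_tool(
  grip=0.65,
  rows=[
    {"x": 0, "y": 0, "z": 0, "wx": 0, "wy": 0, "wz": 0},
    {"x": 0, "y": 0, "z": 0, "wx": 0, "wy": 0, "wz": 0},
    {"x": 0, "y": 0, "z": 0, "wx": 0, "wy": 0, "wz": 0},
  ],
)

```text
clock: 12.9
tcp_pos: [0.4972, 0.2417, 0.0638]
eef_rot: [179.6, 0.1, -14.9]
force: [-0.2, 0.4, -0.5]
finger_gap: 0.0298
```

drive_tool(
  grip=1,
  rows=[
    {"x": 0, "y": 0, "z": 0, "wx": 0, "wy": 0, "wz": 0},
    {"x": 0, "y": 0, "z": 0, "wx": 0, "wy": 0, "wz": 0},
    {"x": 0, "y": 0, "z": 0, "wx": 0, "wy": 0, "wz": 0},
    {"x": 0, "y": 0, "z": 0, "wx": 0, "wy": 0, "wz": 0},
  ],
)

```text
clock: 13.4
tcp_pos: [0.4973, 0.2418, 0.0639]
eef_rot: [179.6, 0.1, -14.9]
force: [-0.5, 0.7, 0.8]
finger_gap: 0.0245
```

drive_tool(
  rows=[
    {"x": 0, "y": 0, "z": 0, "wx": 0, "wy": 0, "wz": 0},
    {"x": 0, "y": 0, "z": 0.2, "wx": 0, "wy": 0, "wz": 0},
    {"x": 0, "y": 0, "z": 0.4, "wx": 0, "wy": 0, "wz": 0},
    {"x": 0, "y": 0, "z": 0.6, "wx": 0, "wy": 0, "wz": 0},
    {"x": 0, "y": 0, "z": 0.8, "wx": 0, "wy": 0, "wz": 0},
    {"x": 0, "y": 0, "z": 0, "wx": 0, "wy": 0, "wz": 0},
  ],
)

```text
clock: 14.15
tcp_pos: [0.4973, 0.2418, 0.1179]
eef_rot: [179.6, 0.0, -14.8]
force: [-0.6, 1.3, -2.2]
finger_gap: 0.0244
```

Run:
```python
from rig import robot
from h import *
f=[]
for k in range(4):
    c=robot.capture("scene");st=robot.get_state();f.append(st['force'])
print(st['tcp_pos'],np.mean(f,0),st['finger_gap'])
pickle.dump(c,open('lift.pkl','wb'))
print([(a.round(1),b.tolist()) for a,b in blobs(c,(5,180,60),(20,255,255),(415,200,520,320))])
s=pickle.load(open('scene0.pkl','rb'))
print('ball predicted after lift',proj(s,[.4955,.2425,.046+st['tcp_pos'][2]-.0639]),'before',proj(s,[.4955,.2425,.046]))
```

```text
[0.49614904 0.24121927 0.11548742] [ 0.21574877 -0.13090904 -1.42823858] 0.024047904546629324
[(array([472.4, 254.4]), [43, 39, 31, 29, 597])]
ball predicted after lift [472.08864202 253.91634128] before [465.79427743 269.20142414]
```

The flask lifted cleanly: the ball is at (472.4,254.4) against a predicted (472.1,253.9). I carry it to the cradle.

drive_tool(
  rows=[
    {"x": 0, "y": 0, "z": 0.6, "wx": 0, "wy": 0, "wz": 0},
    {"x": 0, "y": 0, "z": 1, "wx": 0, "wy": 0, "wz": 0},
    {"x": 0, "y": 0, "z": 1, "wx": 0, "wy": 0, "wz": 0},
    {"x": 0, "y": -0.2, "z": 1, "wx": 0, "wy": 0, "wz": 0},
    {"x": 0.1, "y": -0.4, "z": 0.7, "wx": 0, "wy": 0, "wz": 0},
    {"x": 0.2, "y": -0.6, "z": 0.2, "wx": 0, "wy": 0, "wz": 0},
    {"x": 0.2, "y": -0.8, "z": 0, "wx": 0, "wy": 0, "wz": 0},
    {"x": 0.2, "y": -0.9, "z": 0, "wx": 0, "wy": 0, "wz": 0},
    {"x": 0.2, "y": -0.9, "z": 0, "wx": 0, "wy": 0, "wz": 0},
    {"x": 0.2, "y": -0.9, "z": 0, "wx": 0, "wy": 0, "wz": 0},
    {"x": 0.2, "y": -0.9, "z": 0, "wx": 0, "wy": 0, "wz": 0},
    {"x": 0.2, "y": -0.9, "z": 0, "wx": 0, "wy": 0, "wz": 0},
    {"x": 0.2, "y": -0.9, "z": 0, "wx": 0, "wy": 0, "wz": 0},
    {"x": 0.2, "y": -0.9, "z": 0, "wx": 0, "wy": 0, "wz": 0},
    {"x": 0.2, "y": -0.9, "z": 0, "wx": 0, "wy": 0, "wz": 0},
    {"x": 0.2, "y": -0.9, "z": 0, "wx": 0, "wy": 0, "wz": 0},
    {"x": 0.2, "y": -0.9, "z": 0, "wx": 0, "wy": 0, "wz": 0},
    {"x": 0.2, "y": -0.9, "z": 0, "wx": 0, "wy": 0, "wz": 0},
    {"x": 0.2, "y": -0.9, "z": 0, "wx": 0, "wy": 0, "wz": 0},
    {"x": 0.2, "y": -0.9, "z": 0, "wx": 0, "wy": 0, "wz": 0},
  ],
)

```text
clock: 16.85
tcp_pos: [0.57, -0.1287, 0.2244]
eef_rot: [179.1, 1.2, -15.3]
force: [0.1, 0.2, -1.7]
finger_gap: 0.0245
```

drive_tool(
  rows=[
    {"x": 0.18, "y": -0.85, "z": 0, "wx": 0.03, "wy": -0.07, "wz": 0},
    {"x": 0.18, "y": -0.8, "z": 0, "wx": 0.03, "wy": -0.07, "wz": 0},
    {"x": 0.15, "y": -0.7, "z": 0, "wx": 0.03, "wy": -0.07, "wz": 0.04},
    {"x": 0.1, "y": -0.5, "z": 0, "wx": 0.02, "wy": -0.07, "wz": 0.04},
    {"x": 0, "y": -0.3, "z": 0, "wx": 0, "wy": 0, "wz": 0},
    {"x": 0, "y": 0, "z": 0, "wx": 0, "wy": 0, "wz": 0},
  ],
)

```text
clock: 17.6
tcp_pos: [0.5839, -0.2152, 0.222]
eef_rot: [-180.0, 0.1, -15.0]
force: [-0.8, 0.6, -2.0]
finger_gap: 0.0242
```

Run:
```python
from rig import robot
from h import *
c=robot.capture("scene");t=robot.capture("top");st=robot.get_state();tcp=st['tcp_pos'];print(tcp,st['eef_rot'],st['force'])
B=[(a.round(1),b.tolist()) for a,b in blobs(c,(5,160,60),(20,255,255),(180,120,340,260))];print(B)
L=pickle.load(open('lift.pkl','rb'))
# ball offset from tcp, from mask-centroid in lift and now, at assumed height tcp+0.010-0.026
print('lift',plane(L,472.4,254.4,.1155-.016)-[.4961,.2412,.1155])
for a,b in B: print('now',plane(c,*a,tcp[2]-.016)-tcp, 'ball xy',plane(c,*a,tcp[2]-.016))
```

```text
[ 0.58404995 -0.21432977  0.22213802] [-1.79945200e+02  1.09128088e-01 -1.49742614e+01] [-0.31552515  1.26435584 -1.83578764]
[(array([244. , 185.7]), [48, 42, 33, 41, 847])]
lift [ 0.00216094  0.00183674 -0.016     ]
now [-0.00459455 -0.00031971 -0.016     ] ball xy [ 0.5794554  -0.21464948  0.20613802]
```

drive_tool(
  rows=[
    {"x": 0.18, "y": -0.16, "z": -0.3, "wx": 0, "wy": 0, "wz": 0},
    {"x": 0, "y": 0, "z": -0.5, "wx": 0, "wy": 0, "wz": 0},
    {"x": 0, "y": 0, "z": -0.5, "wx": 0, "wy": 0, "wz": 0},
    {"x": 0, "y": 0, "z": -0.5, "wx": 0, "wy": 0, "wz": 0},
    {"x": 0, "y": 0, "z": 0, "wx": 0, "wy": 0, "wz": 0},
  ],
)

```text
clock: 18.32
tcp_pos: [0.5885, -0.2168, 0.1729]
eef_rot: [-179.9, 0.2, -14.8]
force: [-0.0, -0.5, -1.9]
finger_gap: 0.0243
```

drive_tool(
  rows=[
    {"x": 0, "y": 0, "z": -0.15, "wx": 0, "wy": 0, "wz": 0},
  ],
)

```text
clock: 18.45
tcp_pos: [0.5887, -0.2168, 0.1694]
eef_rot: [-179.9, 0.2, -14.8]
force: [0.7, 0.2, -1.8]
finger_gap: 0.0248
```

drive_tool(
  rows=[
    {"x": 0, "y": 0, "z": -0.15, "wx": 0, "wy": 0, "wz": 0},
  ],
)

```text
clock: 18.58
tcp_pos: [0.5889, -0.2169, 0.1657]
eef_rot: [-179.9, 0.1, -14.9]
force: [-0.0, -0.6, 2.9]
finger_gap: 0.0242
```

drive_tool(
  rows=[
    {"x": 0, "y": 0, "z": -0.1, "wx": 0, "wy": 0, "wz": 0},
  ],
)

```text
clock: 18.7
tcp_pos: [0.5892, -0.2172, 0.1635]
eef_rot: [-179.9, 0.1, -14.9]
force: [-0.2, -2.1, 3.6]
finger_gap: 0.024
```

drive_tool(
  rows=[
    {"x": 0, "y": 0, "z": -0.12, "wx": 0, "wy": 0, "wz": 0},
    {"x": 0, "y": 0, "z": -0.12, "wx": 0, "wy": 0, "wz": 0},
  ],
)

```text
clock: 18.95
tcp_pos: [0.5896, -0.2176, 0.1581]
eef_rot: [-180.0, -0.0, -14.9]
force: [-2.3, -1.1, 4.7]
finger_gap: 0.0243
```

Run:
```python
from rig import robot
from h import *
f=[]
for k in range(3):
    c=robot.capture("scene");st=robot.get_state();f.append(st['force'])
print(st['tcp_pos'],np.mean(f,0),st['wrist_torque'],st['eef_rot'])
B=blobs(c,(5,160,60),(20,255,255),(180,120,340,280));print(B)
```

```text
[ 0.58957518 -0.21749301  0.15802345] [-0.55243405 -1.29557433  4.73208634] [-0.17283519  0.25444262  0.06161283] [-1.79963436e+02  1.30751732e-02 -1.48690846e+01]
[(array([245.32248062, 209.59844961]), array([ 50,  70,  30,  35, 645], dtype=int32))]
```

drive_tool(
  rows=[
    {"x": 0, "y": 0, "z": -0.12, "wx": 0, "wy": 0, "wz": 0},
    {"x": 0, "y": 0, "z": -0.1, "wx": 0, "wy": 0, "wz": 0},
  ],
)

```text
clock: 19.35
tcp_pos: [0.5899, -0.2178, 0.1531]
eef_rot: [-180.0, -0.0, -14.9]
force: [-1.3, -0.8, 6.4]
finger_gap: 0.0243
```

drive_tool(
  rows=[
    {"x": 0, "y": 0, "z": -0.06, "wx": 0, "wy": 0, "wz": 0},
  ],
)

```text
clock: 19.48
tcp_pos: [0.5899, -0.2179, 0.1519]
eef_rot: [-180.0, -0.1, -14.9]
force: [-1.6, -1.1, 7.9]
finger_gap: 0.0242
```

drive_tool(
  rows=[
    {"x": 0, "y": 0, "z": -0.06, "wx": 0, "wy": 0, "wz": 0},
  ],
)

```text
clock: 19.6
tcp_pos: [0.59, -0.218, 0.1508]
eef_rot: [180.0, -0.1, -14.9]
force: [-2.4, -1.3, 7.6]
finger_gap: 0.0241
```

drive_tool(
  rows=[
    {"x": 0, "y": 0, "z": -0.06, "wx": 0, "wy": 0, "wz": 0},
  ],
)

```text
clock: 19.73
tcp_pos: [0.59, -0.2181, 0.1496]
eef_rot: [180.0, -0.1, -14.9]
force: [-3.4, -1.1, 8.5]
finger_gap: 0.0244
```

drive_tool(
  rows=[
    {"x": -0.05, "y": 0, "z": -0.06, "wx": 0, "wy": 0, "wz": 0},
  ],
)

```text
clock: 19.85
tcp_pos: [0.5892, -0.2184, 0.1487]
eef_rot: [180.0, -0.2, -14.9]
force: [-0.0, -1.6, 8.5]
finger_gap: 0.0242
```

drive_tool(
  rows=[
    {"x": -0.04, "y": 0, "z": -0.06, "wx": 0, "wy": 0, "wz": 0},
  ],
)

```text
clock: 19.98
tcp_pos: [0.5891, -0.2188, 0.1482]
eef_rot: [179.9, -0.3, -14.9]
force: [-0.8, -4.3, 15.6]
finger_gap: 0.0245
```

drive_tool(
  rows=[
    {"x": -0.03, "y": 0, "z": -0.06, "wx": 0, "wy": 0, "wz": 0},
  ],
)

```text
clock: 20.1
tcp_pos: [0.5891, -0.2194, 0.148]
eef_rot: [179.9, -0.4, -14.9]
force: [-2.4, -2.7, 16.9]
finger_gap: 0.024
```

The hard stop is reached at about 19 N net. I hold with small downward commands and watch the force.

drive_tool(
  rows=[
    {"x": 0, "y": 0, "z": -0.05, "wx": 0, "wy": 0, "wz": 0},
    {"x": 0, "y": 0, "z": -0.05, "wx": 0, "wy": 0, "wz": 0},
  ],
)

```text
clock: 20.35
tcp_pos: [0.59, -0.2203, 0.1476]
eef_rot: [179.9, -0.6, -15.0]
force: [-3.7, -0.6, 15.1]
finger_gap: 0.0246
```

drive_tool(
  rows=[
    {"x": 0, "y": 0.03, "z": -0.05, "wx": 0, "wy": 0, "wz": 0},
    {"x": 0, "y": 0.03, "z": -0.05, "wx": 0, "wy": 0, "wz": 0},
    {"x": 0, "y": 0.03, "z": -0.05, "wx": 0, "wy": 0, "wz": 0},
  ],
)

```text
clock: 20.72
tcp_pos: [0.5908, -0.2198, 0.1475]
eef_rot: [179.7, -0.8, -15.0]
force: [-6.6, -2.2, 18.1]
finger_gap: 0.0241
```

drive_tool(
  rows=[
    {"x": -0.06, "y": 0.02, "z": -0.05, "wx": 0.02, "wy": 0.05, "wz": 0},
    {"x": -0.05, "y": 0.02, "z": -0.05, "wx": 0.02, "wy": 0.05, "wz": 0},
    {"x": -0.04, "y": 0.02, "z": -0.05, "wx": 0.02, "wy": 0.05, "wz": 0},
  ],
)

```text
clock: 21.1
tcp_pos: [0.5892, -0.2199, 0.1476]
eef_rot: [179.7, -0.4, -15.1]
force: [-0.4, -2.3, 12.9]
finger_gap: 0.0244
```

Run:
```python
from rig import robot
from h import *
for k in range(24):
    c=robot.capture("scene")
    if k%6==5: st=robot.get_state();print(st['clock'],st['tcp_pos'].round(4),st['force'].round(1),st['eef_rot'].round(2))
pickle.dump(c,open('press.pkl','wb'))
a=blobs(c,(5,160,60),(20,255,255),(180,120,340,280));print(a)
```

```text
21.4 [ 0.5893 -0.2199  0.1476] [-0.4 -2.  12.6] [179.7   -0.39 -15.09]
21.7 [ 0.5892 -0.2199  0.1476] [-0.1 -3.  13.7] [179.7   -0.38 -15.09]
22.0 [ 0.5892 -0.2199  0.1476] [-1.6 -2.  13.4] [179.7   -0.38 -15.09]
22.3 [ 0.5892 -0.2199  0.1476] [-0.7 -2.3 13.4] [179.7   -0.38 -15.09]
[(array([245.34943639, 212.96940419]), array([ 51,  73,  29,  36, 621], dtype=int32))]
```

The hold is steady, with about 15 N on the ring (above the 10.5 N bottom force). I hold longer and take the last look.

Run:
```python
from rig import robot
from h import *
for k in range(64):
    c=robot.capture("scene")
    if k%21==20: st=robot.get_state();print(st['clock'],st['tcp_pos'].round(4),st['force'].round(1),st['finger_gap'])
t=robot.capture("top")
cv2.imwrite('pics/end.png',np.hstack([cv2.resize(c['img'][130:280,130:330,::-1],None,fx=2.6,fy=2.6,interpolation=2)[:390],cv2.resize(t['img'][170:320,360:460,::-1],None,fx=2.6,fy=2.6,interpolation=2)]))
s0=pickle.load(open('scene0.pkl','rb'))
for n,bx,lo,hi in(('conical',(365,295,420,365),(5,160,60),(20,255,255)),('small',(380,240,420,285),(5,160,60),(20,255,255)),('jar',(135,200,185,255),(0,0,120),(179,60,255))):
    print(n,[(max(blobs(q,lo,hi,bx),key=lambda b:b[1][4])[0]).round(1) for q in(s0,c)])
```

```text
23.35 [ 0.5892 -0.2199  0.1476] [-0.8 -3.  14.4] 0.024235304013298375
24.4 [ 0.5892 -0.2199  0.1476] [-0.7 -2.9 12.8] 0.02433893679121334
25.45 [ 0.5892 -0.2199  0.1476] [-0.5 -2.7 12.7] 0.02421099862897486
conical [array([391.6, 333. ]), array([391.5, 333.1])]
small [array([399.6, 256.6]), array([399.6, 256.5])]
jar [array([158.7, 228.1]), array([158.1, 228.5])]
```

View pics/end.png

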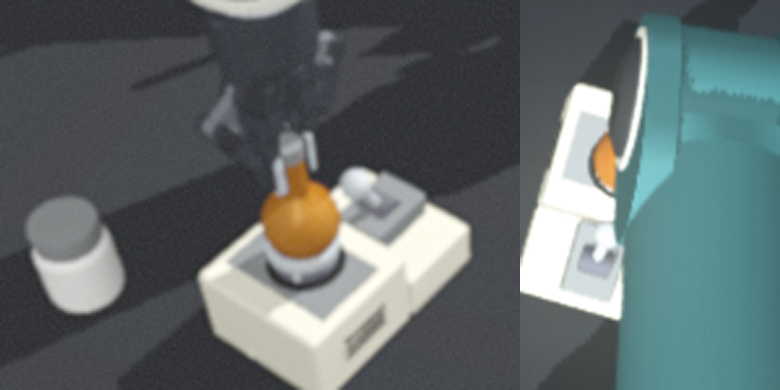

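The flask stands upright in the lowered ring at crop (301,220), held by the neck. The switch knob at (358,182) is over to the cradle side, and the bystanders are unmoved. I hand it in.

```bash
python3 -c "
from rig import robot
print(robot.job_done())"
```

```text
the job is handed in; nothing more can be done
None
```

I flipped the switch fully over. I then lifted the larger amber flask, seated it upright in the cradle and held the ring at the bottom for over 5 s. I handed the job in while still gripping and pressing; no verdict is reported.

- **Switch:** the first push missed the knob because the fingertips sit about 26 mm above the reported TCP. The second push worked. The knob was at (267,201), against a predicted (267.4,200.7) for fully on, and it was still over on the cradle side in the last picture.
- **Press:** the last force readings were steady at 12.7–14.4 N, plus about 1.9 N of flask weight, so roughly 15 N on the ring. It needs 10.5 N at the bottom and must stay under 45 N. The highest force I read, just after the hard stop, was about 20 N.
- **Flask:** the last picture shows it upright in the ring. The tool tilt was below 0.5°, and I did not measure the centring in the ring directly.
- **Bystanders:** the jar, conical flask and small flask each moved less than 1 px in the scene view.
- **Disagreements:** the finger gap on the neck read 24 mm rather than 22. The ring's travel was inferred from force and tool travel (about 18 mm, flex included), not measured directly.

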